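Show both faces of the blue splint blank

ROBOT

A 6-joint arm with a two-finger parallel gripper is mounted at the origin on the work surface. World frame = base frame: x ahead of the robot, y to its left, z up, the work surface at z = 0. Lengths are in mm, angles in rad, forces in N, time in s.
With the tool pointing down it reaches from about 400 to 925 mm from the base axis. Payload 12.5 kg.
Tool frame: the origin (TCP) lies where the fingers leave the gripper's body, on its centre line; the fingertips stand 78 mm ahead of it and the grasp point (between the pads) lies 59 mm ahead of it (env.nose_length is the distance from the TCP to the fingertips, in mm); z points along the fingers, y is the line along which they close (so a half turn about z gives the same grasp; the last joint's range is limited). The gripper opens to 95 mm and grips with 3 to 60 N. Pads are 20 mm wide; open, the fingers measure 119 mm over their backs; the gripper's body (75 mm by 180 mm) begins 59 mm behind the grasp point.
Start: joints at [-1.419, 0.491, 1.559, -0, 1.092, -0.106], TCP at [159.367, -604.351, 292.261] pointing down, gripper open.
Joint ranges: [-3.1, 3.1], [-0.84, 2.19], [0.05, 2.79], [-1.13, 4.28], [0.06, 2.93], [-2.69, 2.69]. Speed limits (rad/s): [2.22, 2.22, 2.79, 3.14, 3.14, 3.14].

INTERFACE

Orientations are given as [roll, pitch, yaw] about the fixed x, y, z axes, in that order (R = Rz(yaw) Ry(pitch) Rx(roll)).
In Python, from cell import env gives the robot as it stands. The module is installed in compiled form; this text tells all that it offers.
- The arm moves only by the tool send_rows, never from a script. Its argument "series" is text: rows parted by semicolons, each of 6 numbers parted by spaces: the shift along the tool's x, y, z as a fraction of full scale, then the turn, a rotation vector about the tool's x, y, z as a fraction of full scale. A call has 1 to 5 rows; each row shifts and turns the commanded pose from where the row before left it, along the tool's axes as they then stand; what a row does not reach is not made up. Full scale, the value 1, is 60 mm for a shift and 10 degrees for a turn. A row lasts 1/8 s, in which the tool goes at most 62.5 mm and 10.7 degrees, less where a joint would pass 70% of its speed; a pose out of reach is approached as far as the arm can. A call with a number of a shift or a turn outside -1 to 1 is refused whole. A call with a gripper value outside its range is refused whole. "fingers" is the opening, from 0 (shut) to 1 (fully open), set as the call begins (left out, the last holds). The fingers move at their own pace and stop on an object; the grip force is fixed at half the most. Time passes only in rows, so rows that do not move let the fingers close. It gives the time, the measured TCP pose, the force, the opening and the grip force at its end, in the units of the state.
- env.state(): the state, without advancing time (a new reading comes with each control period).
- env.read_camera(name): name is "scene" or "side" or "wrist"; returns a dict with "color" (400x640x3 uint8, red, green, blue), "z_map" (400x640 float32, mm along the optical axis (not along the pixel's ray), 0 where there is no reading), "fovy" (degrees; the focal length in pixels is half the picture's height over the tangent of half this angle, whatever the lens; pixels are square), "cx", "cy" (the principal point, pixels), "R" (3x3) and "t" (3): a world point X has camera coordinates R X + t. Camera axes: x right, y down, z forward; pixel columns grow to the right and rows downward; lengths in mm; the calibration is good to about 2 mm. The wrist camera is an equidistant fisheye: a pixel r from the principal point sees the ray r / f radians off the axis. A picture is of the moment at which its call begins.
- env.job_done(): hands the job in; it is judged then, once.
The state is a dict: "t": time; "joints": joint angles; "qvel": joint speeds; "tau": joint torques, N m; "eef_pos": TCP position; "tcp_rot": TCP orientation; "ft_force": force on the tool from outside, world axes, zero at the start; "moment": the same for the moment, N m; "opening": opening from 0.0 (shut) to 1.0 (fully open); "grip_force": force on a finger pad.
Only numpy, scipy, OpenCV 4.12 (cv2) and the standard library are available. Lean on these libraries where they do the work, as an engineer would, in place of code of your own. Each camera call takes 0.05 s, during which the arm holds its last target. There are 200 camera calls.

TASK

Draw the blue splint square up out of its stand and check both faces for scratches under the ceiling light: hold it up roughly level, at least 20 cm above the counter, blue face upward, still for two seconds, then turn it over so that its white back faces upward. Finish while still holding it there in the gripper, level, white side up and touching nothing else. Leave the other two squares in their grooves and do not disturb anything else on the counter.

Things in the scene. Friction and masses are not known exactly. Their poses are not given: they have to be found in the camera images.
- blue_center (a point): centre of the blue thermoplastic square, 120 x 120 x 8 mm, 90 to 140 g, rigid; one 4 mm ply blue, the other white. Its x axis is its normal, out of the blue face (-x: out of the white); z points to its upper edge, 60 mm away. It stands upright (within 3 degrees) in one groove of the stand, this point 74 mm above the counter, blue face on the side away from the robot
- yellow_center (a point): centre of the yellow square, same size, make and axes (coloured face on +x), in another groove of the stand; stays there
- green_center (a point): centre of the green square, same size, make and axes (coloured face on +x), in another groove of the stand; stays there
- stand: clear acrylic stand, fixed, 200 (x) x 104 (y) x 60 mm high; origin under its centre. Two comb cheeks 8 mm thick at y = +-42 mm have slots 10.5 mm wide, open above, at x = -60, 0, +60 mm; slot floors 14 mm above the counter. Each square spans both cheeks, faces along the stand's x, and draws straight up; 52 mm are free between squares
- exerciser: red spring grip exerciser lying on the counter, 140 x 100 x 24 mm; origin on the counter under its middle; bystander
- fingertip_cap: black silicone fingertip cap, 23 mm wide and 27 mm tall, standing on the counter; origin centre of its underside; bystander
- kidney_dish: stainless kidney dish, about 210 x 100 x 40 mm, on the counter; origin on the counter under its middle; bystander
- pulley: brass outrigger pulley wheel, 32 mm across, 13 mm high, lying flat; origin centre of its underside; bystander
- goniometer: white and steel two-armed finger goniometer lying flat, arms about 100 mm long, 9 mm high; origin under its pivot; bystander

How it is judged:
By the outcome, as a careful person would: the job done as asked, in the order asked, and still so for the second after the job is handed in, while the arm keeps its last pose, push and grip.
It also fails if it takes over 45 s, if anything falls off the work surface, if the arm or the gripper's body presses on something with over 40 N, if the wrist force passes 120 N, or if a joint passes its speed limit or range.

## Working session

There is one attempt and no reset: what is moved stays moved. The work goes in short steps, Python scripts to look and compute and a tool call to move; the robot and the scene stay as the last step left them, time stands still between calls to the robot, and variables do not carry over. Pictures are saved under pics/ and viewed, at most 10 in all, crops included, and the job is handed in when it is done.

Besides the shell and the picture viewer there is one more tool, called by a JSON object that holds its "name" and its "arguments", one argument or row to a line. send_rows: Moves the arm, as the interface text tells. Shift numbers are shares of 60 mm and turn numbers shares of 10 degrees, none past 1 either way. Its arguments: {"type":"object","properties":{"series":{"type":"string"},"fingers":{"type":"number"}},"required":["series"]}

```bash
mkdir -p pics; python3 - <<'E'
from cell import env
import cv2,numpy as np,pickle
print(env.state())
d={}
for n in("scene","side"):
    c=env.read_camera(n);d[n]=c
    cv2.imwrite(f"pics/{n}0.png",c["color"][...,::-1]);print(n,c["fovy"],c["cx"],c["cy"],c["R"].round(3).tolist(),c["t"])
pickle.dump(d,open("d0.pkl","wb"))
E
```

```text
{'t': 0.0, 'joints': array([-1.41861174e+00,  4.91555781e-01,  1.55945075e+00,  1.73298377e-05,
        1.09168673e+00, -1.05615441e-01]), 'qvel': array([-6.99785460e-04,  9.21316566e-04, -6.33400032e-05,  5.60631620e-05,
        4.54850581e-04, -6.73257467e-04]), 'tau': array([-3.65790336e-03, -6.12653446e+01, -2.58188331e+01,  6.92856289e-02,
        4.81658068e-02, -7.83785026e-05]), 'eef_pos': array([ 159.33796075, -604.18667301,  291.66359891]), 'tcp_rot': array([-3.14049980e+00, -1.31309515e-04,  2.57791954e-01]), 'ft_force': array([ 0.03114843,  0.54831432, -0.12105424]), 'moment': array([ 0.0623402 , -0.00768156, -0.01842003]), 'grip_force': 0.0, 'opening': 1.0005787696976292}
scene 48.47252499464985 328.1363330600191 192.66267291476728 [[-0.71, 0.704, -0.016], [0.427, 0.413, -0.805], [-0.559, -0.579, -0.594]] [ 385.82727616 -178.53796899 1483.47501443]
side 48.84350976860124 322.58501153138263 200.7670448006907 [[-0.937, -0.351, 0.007], [-0.243, 0.635, -0.734], [0.253, -0.689, -0.679]] [ 497.1475167   186.57809859 1139.85396229]
```

View pics/scene0.png

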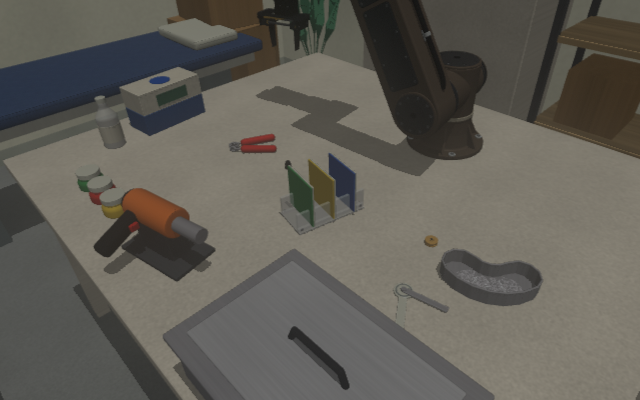

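View pics/side0.png

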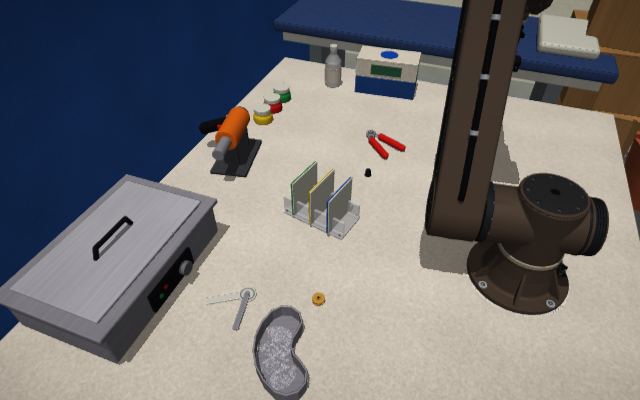

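The scene view shows the blue square at about (342,183) nearest the robot, yellow at (322,190) and green at (300,195). The cap is behind at (288,163), and the side view shows the white backs. Next I measure the squares.

```bash
cat > h.py <<'E'
import numpy as np,cv2
def pts(c,m):
    v,u=np.nonzero(m&(c["z_map"]>0));z=c["z_map"][v,u];f=200/np.tan(np.radians(c["fovy"]/2))
    P=np.c_[(u-c["cx"])/f*z,(v-c["cy"])/f*z,z]
    return (P-c["t"])@c["R"]
def plane(P):
    for _ in range(6):
        m=P.mean(0);n=np.linalg.svd(P-m,full_matrices=False)[2][2];d=np.abs((P-m)@n)
        k=d<max(2,2*np.median(d));P=P[k]
    return m,n*np.sign(n[0]),P
E
python3 - <<'E'
import pickle,numpy as np,cv2
from h import *
d=pickle.load(open("d0.pkl","rb"))
c=d["scene"];h=cv2.cvtColor(c["color"],cv2.COLOR_RGB2HSV)
roi=np.zeros((400,640),bool);roi[150:235,280:365]=1
for n,a,b in(("blue",105,130),("yellow",18,32),("green",45,90)):
    m=roi&(h[...,0]>=a)&(h[...,0]<=b)&(h[...,1]>90)
    m=cv2.erode(m.astype(np.uint8),np.ones((2,2)))>0
    mm,nn,P=plane(pts(c,m));
    e=np.cross([0,0,1],nn);e/=np.linalg.norm(e)
    s=(P-mm)@e;lo,hi=np.percentile(s,[1,99])
    print(n,len(P),mm.round(1),nn.round(3),"y-ext",lo.round(1),hi.round(1),"z",np.percentile(P[:,2],[1,99]).round(1),"mid",(mm+e*(lo+hi)/2).round(1), "yaw",np.degrees(np.arctan2(nn[1],nn[0])).round(1))
# side: white/edge points; top edges
c=d["side"];roi=np.zeros((400,640),bool);roi[155:240,280:365]=1
P=pts(c,roi);P=P[P[:,2]>85];np.save("top.npy",P)
print(len(P),P.mean(0),P[:,2].max())
# white back of blue in side
m=np.zeros((400,640),bool);m[190:222,332:349]=1
mm,nn,Q=plane(pts(c,m));print("back",mm.round(1),nn.round(3),len(Q))
# fingertip cap, others
for n,r in(("cap",(slice(165,180),slice(360,375))),("pulley",(slice(288,308),slice(308,330)))):
    m=np.zeros((400,640),bool);m[r]=1;Q=pts(c,m);Q=Q[Q[:,2]>6];print(n,Q.mean(0).round(),Q.max(0).round())
E
```

```text
h.py:8: RuntimeWarning: Mean of empty slice.
  m=P.mean(0);n=np.linalg.svd(P-m,full_matrices=False)[2][2];d=np.abs((P-m)@n)
  ret = um.true_divide(
Traceback (most recent call last):
  File "h.py", line 8, in plane
    m=P.mean(0);n=np.linalg.svd(P-m,full_matrices=False)[2][2];d=np.abs((P-m)@n)
                  ~~~~~~~~~~~~~~~~~~~~~~~~~~~~~~~~~~~~~~~~~^^^
IndexError: index 2 is out of bounds for axis 0 with size 0
```

```bash
cat > m.py <<'E'
import pickle,numpy as np,cv2
from h import *
d=pickle.load(open("d0.pkl","rb"))
c=d["scene"];h=cv2.cvtColor(c["color"],cv2.COLOR_RGB2HSV)
for p in((180,343),(190,322),(198,300)):print(h[p],c["z_map"][p])
roi=np.zeros((400,640),bool);roi[150:235,280:365]=1
for n,a,b in(("blue",105,130),("yellow",18,32),("green",45,100)):
    m=roi&(h[...,0]>=a)&(h[...,0]<=b)&(h[...,1]>80)
    print(n,m.sum(),(m&(c["z_map"]>0)).sum())
    P=pts(c,m)
    if len(P)<20: continue
    mm,nn,P=plane(P)
    e=np.cross([0,0,1],nn);e/=np.linalg.norm(e)
    s=(P-mm)@e;lo,hi=np.percentile(s,[1,99])
    print(len(P),mm.round(1),nn.round(3),"ext",lo.round(1),hi.round(1),"z",np.percentile(P[:,2],[1,99]).round(1),"mid",(mm+e*(lo+hi)/2).round(1), "yaw",np.degrees(np.arctan2(nn[1],nn[0])).round(1))
c=d["side"]
print("side z",c["z_map"][150:240:10,280:370:10].astype(int))
for n,r in(("back",(slice(190,222),slice(332,349))),("cap",(slice(165,180),slice(360,375))),("pulley",(slice(288,308),slice(308,330)))):
    m=np.zeros((400,640),bool);m[r]=1;Q=pts(c,m)
    if n=="back":
        Q=Q[Q[:,2]>20]
        if len(Q)>20: mm,nn,Q=plane(Q);print("back",mm.round(1),nn.round(3),len(Q))
    else:
        Q=Q[Q[:,2]>6]
        if len(Q):print(n,Q.mean(0).round(),Q.max(0).round())
E
python3 m.py
```

```text
[113  77  60] 1152.0427
[ 23 126  77] 1143.1073
[56 70 58] 1123.7408
blue 108 108
104 [496.3  19.9 108.7] [ 0.977 -0.212  0.002] ext -80.1 35.4 z [ 19.7 133.9] mid [491.6  -1.9 108.7] yaw -12.3
yellow 806 806
690 [550.  -15.4  84.3] [ 0.975 -0.22  -0.002] ext -60.4 55.2 z [ 17.  133.2] mid [549.5 -17.9  84.3] yaw -12.7
green 31 31
31 [608.7 -27.9 131.4] [ 0.907 -0.199 -0.371] ext -56.9 49.2 z [127.6 134.4] mid [607.8 -31.6 131.4] yaw -12.4
side z [[1523 1520 1528 1524 1530 1528 1530 1524 1535]
 [1477 1481 1488 1480 1488 1481 1482 1483 1479]
 [1444 1441 1440 1250 1442 1233 1449 1445 1441]
 [1406 1403 1216 1269 1200 1243 1402 1204 1410]
 [1372 1368 1237 1166 1209 1264 1167 1233 1375]
 [1334 1250 1261 1180 1234 1147 1199 1249 1342]
 [1305 1283 1250 1203 1256 1160 1228 1264 1302]
 [1274 1273 1270 1231 1227 1188 1195 1267 1277]
 [1244 1241 1243 1242 1246 1216 1202 1247 1246]]
back [ 4.822e+02 -2.000e-01  8.070e+01] [ 0.979 -0.203 -0.009] 343
cap [ 467. -243.   17.] [ 477. -234.   28.]
pulley [446. 260.  12.] [461. 275.  17.]
```

```bash
sed -i 's/>80)/>50)/' m.py; python3 m.py | head -12; cat >> h.py <<'E'
from scipy.spatial.transform import Rotation as Ro, Slerp
def rows(p0,R0,ps,Rs):
    """rows through the waypoints ps (mm), Rs (Rotation)"""
    for p,R in zip(ps,Rs):
        print(np.r_[R0.inv().apply(np.array(p)-p0)/60,np.degrees((R0.inv()*R).as_rotvec())/10].round(3));p0,R0=np.array(p),R
def pose():
    from cell import env
    s=env.state();return s["eef_pos"],Ro.from_euler("xyz",s["tcp_rot"]),s
E
python3 - <<'E'
from h import *
p,R,s=pose()
n=15;t=np.arange(1,n+1)/n
a=np.arctan2(p[1],p[0]);r=np.hypot(*p[:2])
A=a+(np.arctan2(-3,487)-a)*t;Rr=r+(487-r)*t;Z=p[2]+(260-p[2])*t
yaw=s["tcp_rot"][2]+(np.radians(77.7)-s["tcp_rot"][2])*t
rows(p,R,np.c_[Rr*np.cos(A),Rr*np.sin(A),Z],[Ro.from_euler("xyz",[np.pi,0,y]) for y in yaw])
E
```

```text
[113  77  60] 1152.0427
[ 23 126  77] 1143.1073
[56 70 58] 1123.7408
blue 781 778
738 [492.7   2.8  86.2] [ 0.977 -0.215 -0.002] ext -62.9 53.0 z [ 17.3 133.1] mid [491.6  -2.   86.2] yaw -12.4
yellow 933 932
715 [549.7 -17.1  85.3] [ 0.976 -0.22   0.006] ext -59.7 56.9 z [ 17.5 133.3] mid [549.4 -18.4  85.3] yaw -12.7
green 750 749
665 [608.4 -29.6  84.9] [ 0.975 -0.221 -0.003] ext -62.1 54.5 z [ 17.9 133.3] mid [607.6 -33.3  84.9] yaw -12.7
side z [[1523 1520 1528 1524 1530 1528 1530 1524 1535]
 [1477 1481 1488 1480 1488 1481 1482 1483 1479]
 [1444 1441 1440 1250 1442 1233 1449 1445 1441]
[ 0.893 -0.192  0.036 -0.006 -0.001 -0.42 ]
[ 0.877 -0.204  0.035 -0.     0.    -0.42 ]
[ 0.861 -0.215  0.035 -0.     0.    -0.42 ]
[ 0.844 -0.226  0.035  0.     0.    -0.42 ]
[ 0.828 -0.236  0.035  0.     0.    -0.42 ]
[ 0.811 -0.246  0.035  0.     0.    -0.42 ]
[ 0.794 -0.256  0.035  0.     0.    -0.42 ]
[ 0.777 -0.265  0.035  0.     0.    -0.42 ]
[ 0.761 -0.274  0.035  0.     0.    -0.42 ]
[ 0.744 -0.282  0.035  0.     0.    -0.42 ]
[ 0.726 -0.29   0.035  0.     0.    -0.42 ]
[ 0.709 -0.297  0.035 -0.     0.    -0.42 ]
[ 0.692 -0.304  0.035  0.     0.    -0.42 ]
[ 0.675 -0.311  0.035 -0.     0.    -0.42 ]
[ 0.657 -0.317  0.035 -0.     0.    -0.42 ]
```

{"name": "send_rows", "arguments": {
  "series": "0.89 -0.19 0.03 0 0 -0.42;0.88 -0.2 0.03 0 0 -0.42;0.86 -0.21 0.03 0 0 -0.42;0.84 -0.23 0.03 0 0 -0.42;0.83 -0.24 0.03 0 0 -0.42",
  "fingers": 0.4
}}

```text
t: 0.72
eef_pos: [371.1, -444.3, 282.8]
tcp_rot: [-3.141, -0.0, 0.627]
ft_force: [0.6, 0.4, 0.6]
opening: 0.535
grip_force: 0.0
```

{"name": "send_rows", "arguments": {
  "series": "0.81 -0.25 0.03 0 0 -0.42;0.79 -0.26 0.03 0 0 -0.42;0.78 -0.26 0.03 0 0 -0.42;0.76 -0.27 0.03 0 0 -0.42;0.74 -0.28 0.03 0 0 -0.42"
}}

```text
t: 1.35
eef_pos: [481.9, -226.9, 273.9]
tcp_rot: [-3.141, 0.0, 0.993]
ft_force: [0.8, -1.0, -0.3]
opening: 0.403
grip_force: 0.0
```

{"name": "send_rows", "arguments": {
  "series": "0.73 -0.29 0.03 0 0 -0.42;0.71 -0.3 0.03 0 0 -0.42;0.69 -0.3 0.03 0 0 -0.42;0.67 -0.31 0.03 0 0 -0.42;0.4 -0.25 0.03 0 0 -0.38"
}}

```text
t: 1.98
eef_pos: [485.7, -17.9, 265.0]
tcp_rot: [-3.141, 0.0, 1.354]
ft_force: [-0.1, 0.4, -0.9]
opening: 0.399
grip_force: 0.0
```

Let things settle, then take a wrist view and a second measurement from close by.

{"name": "send_rows", "arguments": {
  "series": "0.2 0 0 0 0 0;0 0 0 0 0 0;0 0 0 0 0 0"
}}

```text
t: 2.35
eef_pos: [489.0, -8.8, 265.2]
tcp_rot: [3.141, 0.0, 1.349]
ft_force: [-0.9, -0.5, -0.9]
opening: 0.399
grip_force: 0.0
```

```bash
python3 - <<'E'
from h import *
from cell import env
import pickle
p,R,s=pose();print(p,s["tcp_rot"],s["joints"].round(3))
c=env.read_camera("wrist");cv2.imwrite("pics/w1.png",c["color"][...,::-1]);pickle.dump(c,open("w1.pkl","wb"))
# equidistant rays
f=200/np.tan(np.radians(c["fovy"]/2))
v,u=np.mgrid[:400,:640];x=u-c["cx"];y=v-c["cy"];r=np.hypot(x,y);th=r/f
z=c["z_map"];k=np.where(r>0,np.tan(th)/np.maximum(r,1e-9),1/f)
P=(np.dstack([x*k*z,y*k*z,z])-c["t"])@c["R"]
np.save("w1P.npy",P)
# points on squares' top edges
m=(z>0)&(th<1.45)&(P[...,2]>120)&(P[...,2]<140)&(abs(P[...,0]-545)<120)&(abs(P[...,1])<120)
Q=P[m];n=np.array([.9757,-.218]);e=np.array([.218,.9757]);o=np.array([487.8,-2.6])
a=(Q[:,:2]-o)@n;b=(Q[:,:2]-o)@e
for k in(0,60,120):
    q=abs(a-k)<12
    if q.sum()>5:
        pf=np.polyfit(b[q],a[q],1);print(k,q.sum(),"off",np.percentile(a[q],[2,50,98]).round(1),"lat",np.percentile(b[q],[1,99]).round(1),"slope deg",np.degrees(pf[0]).round(2),"z",np.percentile(Q[q,2],[50,98]).round(1))
E
```

```text
[488.95763793  -8.83152219 265.1634792 ] [3.14147462e+00 2.52577000e-04 1.34889978e+00] [-0.153  0.333  1.917 -0.     0.891  0.069]
0 1513 off [-5.  -0.6  3.7] lat [-60.5  55.9] slope deg -0.48 z [133.  134.5]
60 1677 off [54.8 57.6 63. ] lat [-49.9  53. ] slope deg -0.06 z [132.7 134.4]
120 1744 off [114.6 116.2 122.6] lat [-55.3  50.6] slope deg -0.3 z [132.3 134.2]
```

View pics/w1.png

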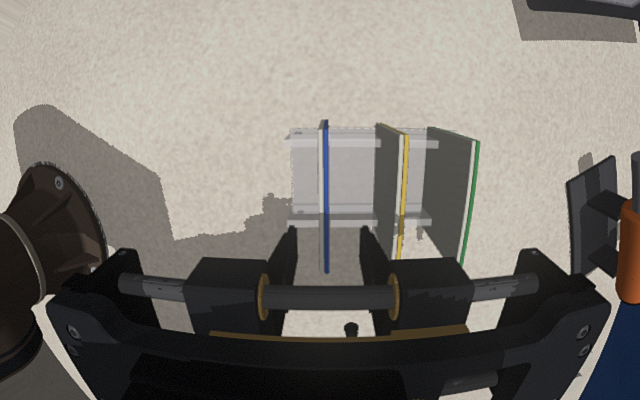

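The wrist view has the blue edge running from (323,122) to (327,272), centred between the fingers at (290,245) and (365,245). Yellow and green stand clear to the right. I'll trim the position and descend.

{"name": "send_rows", "arguments": {
  "series": "0.07 -0.05 0.3 0 0 -0.03;0 0 0.4 0 0 0;0 0 0.4 0 0 0;0 0 0.35 0 0 0;0 0 0.22 0 0 0"
}}

```text
t: 3.02
eef_pos: [486.7, -4.0, 164.1]
tcp_rot: [-3.141, 0.0, 1.354]
ft_force: [0.7, 0.1, 0.6]
opening: 0.4
grip_force: 0.0
```

{"name": "send_rows", "arguments": {
  "series": "0 0 0 0 0 0;0 0 0 0 0 0"
}}

```text
t: 3.28
eef_pos: [486.9, -3.5, 165.5]
tcp_rot: [3.141, 0.0, 1.355]
ft_force: [-0.8, -0.1, -0.6]
opening: 0.398
grip_force: 0.0
```

```bash
python3 - <<'E'
from h import *
from cell import env
p,R,s=pose();print(p,s["ft_force"],s["joints"].round(3))
c=env.read_camera("wrist");w=c["color"][100:340,200:520,::-1]
a=env.read_camera("side")["color"][130:260,230:400,::-1]
cv2.imwrite("pics/w2.png",np.hstack([cv2.resize(w,(430,320)),cv2.resize(a,(360,320))]))
E
```

```text
[486.89558589  -3.47858526 165.54894895] [-0.77493274 -0.06336896 -0.59878865] [-0.143  0.484  2.022 -0.     0.635  0.073]
```

View pics/w2.png

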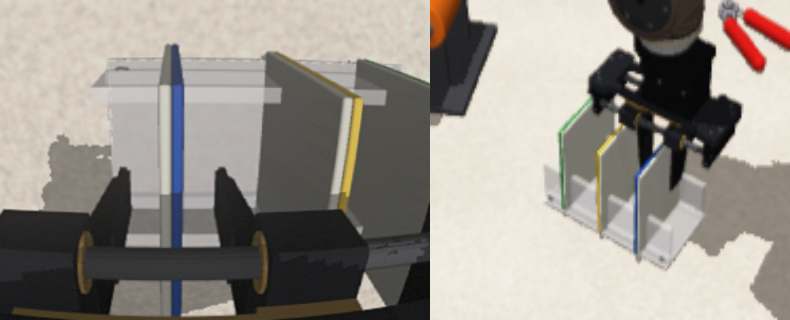

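The fingers straddle the blue square evenly (edge at 172, fingers at 120 and 230 in the left crop) and stay clear of yellow. Closing.

{"name": "send_rows", "arguments": {
  "series": "0 0 0 0 0 0;0 0 0 0 0 0;0 0 0 0 0 0;0 0 0 0 0 0;0 0 0 0 0 0",
  "fingers": 0
}}

```text
t: 4.0
eef_pos: [486.6, -3.3, 165.1]
tcp_rot: [3.141, 0.0, 1.356]
ft_force: [-0.9, 0.5, 1.4]
opening: 0.081
grip_force: 30.0
```

{"name": "send_rows", "arguments": {
  "series": "0 0 0 0 0 0;0 0 0 0 0 0;0 0 -0.05 0 0 0;0 0 -0.1 0 0 0;0 0 -0.1 0 0 0"
}}

```text
t: 4.62
eef_pos: [486.6, -3.3, 180.4]
tcp_rot: [3.142, 0.0, 1.356]
ft_force: [-0.1, -0.0, -1.2]
opening: 0.083
grip_force: 30.0
```

{"name": "send_rows", "arguments": {
  "series": "0 0 -0.4 0 0 0;0 0 -0.7 0 0 0;0 0 -0.7 0 0 0;0 0 -0.7 0 0 0;0 0 -0.7 0 0 0"
}}

```text
t: 5.25
eef_pos: [486.2, -3.2, 373.9]
tcp_rot: [3.141, 0.0, 1.356]
ft_force: [0.7, 0.6, -1.6]
opening: 0.08
grip_force: 30.0
```

{"name": "send_rows", "arguments": {
  "series": "0 0 -0.4 0 0 -0.5;0 0 0 0 0 -0.8;0 0 0 0 0 -0.8;0 0 0 0 0 -0.8;0 0 0 0 0 -0.8"
}}

```text
t: 5.88
eef_pos: [486.3, -3.2, 396.4]
tcp_rot: [3.142, 0.0, 2.006]
ft_force: [-0.5, -0.1, -1.5]
opening: 0.083
grip_force: 30.0
```

{"name": "send_rows", "arguments": {
  "series": "0 0 0 0 0 -0.8;0 0 0 0 0 -0.8;0 0 0 0 0 -0.8;0 0 0 0 0 -0.8;0 0 0 0 0 -0.8"
}}

```text
t: 6.5
eef_pos: [486.3, -3.2, 396.3]
tcp_rot: [-3.141, 0.0, 2.704]
ft_force: [1.0, -0.6, -1.1]
opening: 0.081
grip_force: 30.0
```

{"name": "send_rows", "arguments": {
  "series": "0 0 0 0 0 -0.5;0 0 0 -0.4 0 0;0 0 0 -0.8 0 0;0 0 0 -0.8 0 0;0 0 0 -0.8 0 0"
}}

```text
t: 7.12
eef_pos: [486.4, -3.2, 396.7]
tcp_rot: [2.649, 0.001, 2.787]
ft_force: [-0.2, 0.0, -1.6]
opening: 0.08
grip_force: 30.0
```

```bash
python3 - <<'E'
from h import *
p,R,s=pose();print(p,R.as_matrix().round(3),s["joints"].round(3),s["opening"])
E
```

```text
[486.37693835  -3.18575959 396.66236898] [[-0.938  0.305  0.166]
 [ 0.347  0.826  0.443]
 [-0.001  0.473 -0.881]] [-0.337  0.172  1.819  0.534  1.194 -1.765] 0.08030584406687852
```

{"name": "send_rows", "arguments": {
  "series": "0 0 0 -0.8 0 0;0 0 0 -0.8 0 0;0 0 0 -0.8 0 0;0 0 0 -0.8 0 0;0 0 0 0 0 0"
}}

```text
t: 7.75
eef_pos: [486.4, -3.8, 395.4]
tcp_rot: [2.095, -0.002, 2.786]
ft_force: [0.0, -0.4, -1.1]
opening: 0.081
grip_force: 30.0
```

```bash
python3 - <<'E'
from h import *
p,R,s=pose();print(p,R.as_matrix().round(3),s["joints"].round(3),s["opening"])
E
```

```text
[486.38835685  -3.83933998 395.37206973] [[-0.937  0.176  0.301]
 [ 0.348  0.469  0.812]
 [ 0.002  0.866 -0.501]] [-0.505  0.246  1.943  1.057  1.386 -2.178] 0.08114668857297445
```

{"name": "send_rows", "arguments": {
  "series": "0 0 0 -0.8 0 0;0 0 0 -0.8 0 0;0 0 0 -0.8 0 0;0 0 0 -0.6 0 0;0 0 0 0 0 0"
}}

```text
t: 8.38
eef_pos: [486.7, -2.9, 395.5]
tcp_rot: [1.574, -0.002, 2.789]
ft_force: [-0.4, -0.6, -1.1]
opening: 0.08
grip_force: 30.0
```

```bash
python3 - <<'E'
from h import *
from cell import env
p,R,s=pose();print(p,R.as_matrix().round(3),s["joints"].round(3),s["opening"])
a=env.read_camera("scene")["color"][50:350,130:530,::-1]
cv2.imwrite("pics/s3.png",cv2.resize(a,(800,600)))
E
```

```text
[486.68212269  -2.91240755 395.45525532] [[-0.938  0.003  0.346]
 [ 0.346  0.002  0.938]
 [ 0.002  1.    -0.003]] [-0.56   0.391  2.055  1.409  1.7   -2.455] 0.07957527294420752
```

View pics/s3.png

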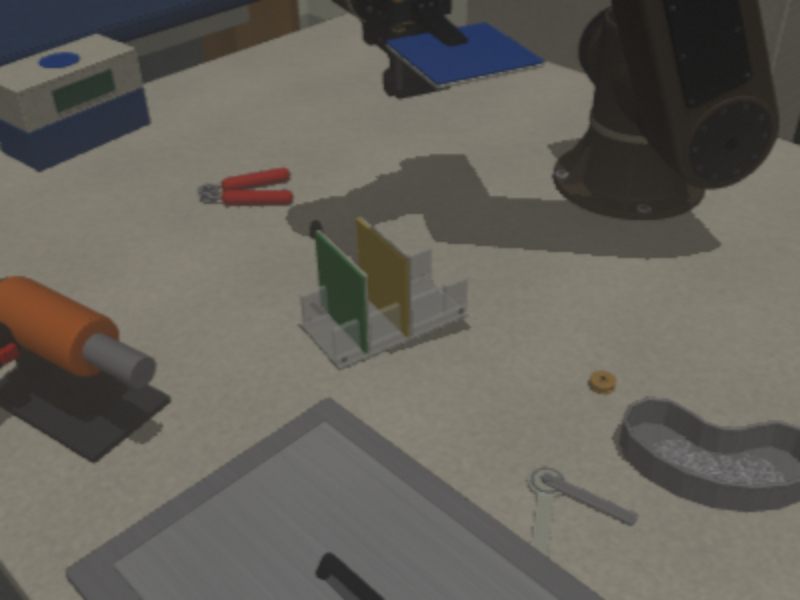

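The blue face is up and level at about (465,52). Yellow and green are still seated at (385,275) and (340,290). I'll hold still for over two seconds (20 rows, 2.5 s).

{"name": "send_rows", "arguments": {
  "series": "0 0 0 0 0 0;0 0 0 0 0 0;0 0 0 0 0 0;0 0 0 0 0 0;0 0 0 0 0 0"
}}

```text
t: 9.05
eef_pos: [486.6, -3.3, 396.0]
tcp_rot: [1.571, 0.0, 2.787]
ft_force: [0.2, 0.4, -1.6]
opening: 0.082
grip_force: 30.0
```

{"name": "send_rows", "arguments": {
  "series": "0 0 0 0 0 0;0 0 0 0 0 0;0 0 0 0 0 0;0 0 0 0 0 0;0 0 0 0 0 0"
}}

```text
t: 9.68
eef_pos: [486.6, -3.2, 396.0]
tcp_rot: [1.571, 0.0, 2.787]
ft_force: [0.3, 0.3, -0.5]
opening: 0.08
grip_force: 30.0
```

{"name": "send_rows", "arguments": {
  "series": "0 0 0 0 0 0;0 0 0 0 0 0;0 0 0 0 0 0;0 0 0 0 0 0;0 0 0 0 0 0"
}}

```text
t: 10.3
eef_pos: [486.6, -3.3, 396.0]
tcp_rot: [1.571, 0.0, 2.787]
ft_force: [0.2, -0.4, -1.1]
opening: 0.083
grip_force: 30.0
```

{"name": "send_rows", "arguments": {
  "series": "0 0 0 0 0 0;0 0 0 0 0 0;0 0 0 0 0 0;0 0 0 0 0 0;0 0 0 0 0 0"
}}

```text
t: 10.92
eef_pos: [486.6, -3.2, 396.0]
tcp_rot: [1.571, -0.0, 2.787]
ft_force: [-0.3, 0.8, -2.0]
opening: 0.077
grip_force: 30.0
```

{"name": "send_rows", "arguments": {
  "series": "0 0 0 0 0 0.4;0 0 0 0 0 0.8;0 0 0 0 0 0.8;0 0 0 0 0 0.8;0 0 0 0 0 0.8"
}}

```text
t: 11.55
eef_pos: [486.6, -3.3, 396.0]
tcp_rot: [1.571, -0.633, 2.787]
ft_force: [-0.5, -0.2, -1.3]
opening: 0.083
grip_force: 30.0
```

```bash
python3 - <<'E'
from h import *
p,R,s=pose();print(p,R.as_matrix().round(3),s["joints"].round(3),s["opening"])
E
```

```text
[486.59557033  -3.25416202 395.98972701] [[-0.756  0.555  0.347]
 [ 0.28  -0.205  0.938]
 [ 0.592  0.806 -0.   ]] [-0.561  0.391  2.056  1.412  1.702 -1.824] 0.08322353819956475
```

{"name": "send_rows", "arguments": {
  "series": "0 0 0 0 0 0.8;0 0 0 0 0 0.8;0 0 0 0 0 0.8;0 0 0 0 0 0.8;0 0 0 0 0 0.8"
}}

```text
t: 12.18
eef_pos: [486.6, -3.3, 396.0]
tcp_rot: [1.571, -1.331, 2.786]
ft_force: [0.0, -0.0, -1.3]
opening: 0.079
grip_force: 30.0
```

{"name": "send_rows", "arguments": {
  "series": "0 0 0 0 0 0.8;0 0 0 0 0 0.8;0 0 0 0 0 0.8;0 0 0 0 0 0.8;0 0 0 0 0 0.8"
}}

```text
t: 12.8
eef_pos: [486.6, -3.2, 396.0]
tcp_rot: [-1.571, -1.112, -0.355]
ft_force: [0.7, -0.0, 0.1]
opening: 0.083
grip_force: 30.0
```

{"name": "send_rows", "arguments": {
  "series": "0 0 0 0 0 0.8;0 0 0 0 0 0.8;0 0 0 0 0 0.8;0 0 0 0 0 0.8;0 0 0 0 0 0.8"
}}

```text
t: 13.42
eef_pos: [486.6, -3.3, 396.0]
tcp_rot: [-1.571, -0.414, -0.355]
ft_force: [-0.5, 0.5, -0.8]
opening: 0.081
grip_force: 30.0
```

{"name": "send_rows", "arguments": {
  "series": "0 0 0 0 0 0.8;0 0 0 0 0 0.8;0 0 0 0 0 0.5;0 0 0 0 0 0.3;0 0 0 0 0 0"
}}

```text
t: 14.05
eef_pos: [486.6, -3.3, 396.0]
tcp_rot: [-1.571, -0.0, -0.355]
ft_force: [-0.0, -0.5, -1.1]
opening: 0.084
grip_force: 30.0
```

{"name": "send_rows", "arguments": {
  "series": "0 0 0 0 0 0;0 0 0 0 0 0;0 0 0 0 0 0;0 0 0 0 0 0;0 0 0 0 0 0"
}}

```text
t: 14.68
eef_pos: [486.6, -3.2, 396.0]
tcp_rot: [-1.571, -0.0, -0.355]
ft_force: [-0.1, -0.4, -0.7]
opening: 0.084
grip_force: 30.0
```

```bash
python3 - <<'E'
from h import *
from cell import env
p,R,s=pose();print(p,R.as_matrix().round(3),s["joints"].round(3),s["opening"],s["qvel"].round(3))
c=env.read_camera("scene");a=c["color"][0:300,130:530,::-1]
cv2.imwrite("pics/s4.png",cv2.resize(a,(800,600)))
m=np.zeros((400,640),bool);m[40:100,310:410]=1
Q=pts(c,m);g=R.apply([0,0,90])+p;Q=Q[np.linalg.norm(Q-g,axis=1)<60]
mm,nn,Q=plane(Q);print(len(Q),mm.round(1),nn.round(3))
E
```

```text
[486.59331186  -3.24011326 395.9988171 ] [[ 0.938  0.     0.347]
 [-0.347 -0.     0.938]
 [ 0.    -1.    -0.   ]] [-0.561  0.391  2.056  1.412  1.702  0.684] 0.0838614001139506 [-0.002 -0.001 -0.001 -0.001 -0.001 -0.002]
828 [523.8  91.1 398.7] [0.001 0.003 1.   ]
```

View pics/s4.png

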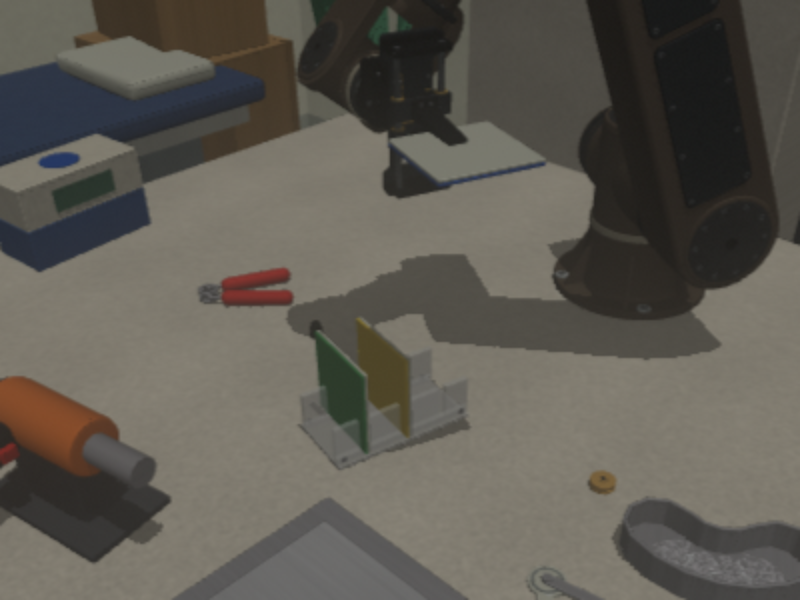

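The square is white side up and level at about (467,153), measured at z ≈ 399 mm with its normal vertical. The other two squares and the bystanders have not moved.

```bash
python3 -c "
from cell import env
print(env.job_done())"
```

```text
the job is handed in; nothing more can be done
None
```

The blue square was drawn from its stand, held level with its blue face up for 2.5 s about 40 cm above the counter, then turned over and handed in still gripped, level and white side up; the other two squares stayed in their grooves and nothing else was seen to move.

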